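# Refit the push-knob of a magnetic stirrer

### The arm

A 7-joint arm with a two-finger parallel gripper is mounted at the origin on the work surface; the furniture and walls round the work are solid. World frame = base frame: x ahead of the robot, y to its left, z up, the work surface at z = 0. Lengths are in mm, angles in rad, forces in N, time in s.
With the tool pointing down it reaches from about 400 to 875 mm from the base axis. Payload 19.3 kg.
Tool frame: the origin (TCP) lies at the very end of the fingers, on their centre line; the grasp point (between the pads) lies 19 mm behind it (grip_point_offset is the z of the grasp point in the tool frame, in mm); z points along the fingers, y is the line along which they close (so a half turn about z gives the same grasp; the last joint's range is limited). The gripper opens to 85 mm and grips with 20 to 120 N. Pads are 22 mm wide; open, the fingers measure 114 mm over their backs; the gripper's body (76 mm by 85 mm) begins 54 mm behind the grasp point. The pads swing forward as they close: fully open they stand 13 mm farther back than shut.
Start: joints at [1.098, 0.521, -0.036, 1.599, 0.021, 1.021, -0.113], TCP at [244.969, -574.982, 231.291] pointing down, gripper open.
Joint ranges: [-2.91, 2.91], [-0.3, 2.13], [-1.5, 1.42], [0.17, 2.43], [-1.26, 4.41], [0.16, 1.93], [-2.52, 2.52]. Speed limits (rad/s): [1.89, 1.89, 2.39, 2.39, 3.01, 3.01, 3.01].

### API

Orientations are given as a 3x3 rotation matrix whose columns are the frame's x, y, z axes.
In Python, from workcell import movep, movel, goto_joints, open_gripper, clamp, wait, inverse_kinematics, read_state, camera, PlanningError, finish_job, grip_point_offset gives the robot as it stands. Calls block until the motion is done:
- movep(position, orientation): joint-space move of the TCP to a pose.
- movel(position, frame=None, max_speed=150, guard=None): straight line of the TCP; frame=None keeps the orientation; max_speed is the mean speed in mm/s. With guard (N) it stops when the force on the tool has changed by that much, and returns True; else False.
- goto_joints(angles): joint-space move.
- open_gripper() and clamp(): open the fingers fully, or close them until they stop; the grip force is fixed at half the most.
- wait(seconds).
- inverse_kinematics(position, orientation): joint angles nearest the present ones, or None.
- read_state(): the state.
- camera(name): name is "scene" or "top" or "wrist"; returns a dict with "image" (384x512x3 uint8, blue, green, red), "range_z" (384x512 float32, mm along the optical axis (not along the pixel's ray), 0 where there is no reading), "fx", "fy", "cx", "cy" (pixels), "cam_to_world" (4x4, takes a point from camera to world coordinates). Camera axes: x right, y up, looking along -z (the intrinsics and any distortion apply to the point x, -y, -z); pixel columns grow to the right and rows downward; lengths in mm; the calibration is good to about 2 mm. The wrist camera is an equidistant fisheye: a pixel r from the principal point sees the ray r / f radians off the axis. A picture is of the moment at which its call begins.
A pose or a line that the arm cannot do raises PlanningError and nothing moves.
- finish_job(): hands the job in; it is judged then, once.
The state is a dict: "time": time; "qpos": joint angles; "qvel": joint speeds; "joint_efforts": joint torques, N m; "eef_pos": TCP position; "tool_rot": TCP orientation; "ft_force": force on the tool from outside, world axes, zero at the start; "torque": the same for the moment, N m; "finger_gap": finger opening in mm; "gripper_force": force on a finger pad.
Only numpy, scipy, OpenCV 4.12 (cv2) and the standard library are available. Lean on these libraries where they do the work, as an engineer would, in place of code of your own. Each camera call takes 0.05 s, during which the arm holds its last target. There are 200 camera calls.

### The job

The magnetic stirrer's speed control has lost its knob. Pull the grey cabinet's drawer right out to its stop and leave it open, take out the pointer knob with the bar grip (not the round one), turn it so its D-bore matches the bare D-shaft on the stirrer, and push it fully home. Press knob and shaft all the way down against the spring, as for the long-press start, and finish still gripping the knob and holding it down, without shifting the beaker on the hotplate or the bottles.

Things in the scene. Friction and masses are not known exactly. Their poses are not given: they have to be found in the camera images.
- cabinet: grey steel parts cabinet with one drawer, fixed to the bench, 150 deep (x) x 190 wide (y) x 60 mm high; origin centre of underside; the drawer front, 8 mm thick, is at its -x side; two low boxes (up to 14 mm) lie on the rear half of its top
- drawer (a joint): the cabinet's drawer, m: 0 shut, 0.095 out at its stop. It slides level along the cabinet's -x and stays where it is left (about 1 N to move). Its floor is 9 mm above the bench, its sides and back 17 mm above that floor, its front 50 mm above the floor
- drawer_pull (a point): middle of the head of the drawer's round steel pull, moves with the drawer: head 22 mm across and 13 mm long along the pulling direction, centred 25 mm in front of the drawer front and 35 mm above the bench, on an 11 mm neck; free on both sides and above. The drawer opens along this point's -x; y lies along the drawer front
- knob: black pointer knob, 50 g, stands bore down on the drawer floor, about 45 mm behind the drawer front, left or right. Origin: centre of its underside, z up, x towards the bar's pointed end. Skirt and hub 20 mm high, 46 across below, 35 above; bore from below: a D 16 mm across and 16 deep, its flat 4 mm from the axis on the -x side, under the bar's tail; mouth chamfered 1.2 mm
- knob_bar (a point): middle of the knob's bar grip, 29 mm above its underside, on its axis: bar 14 mm wide (y) and 44 long (x), from the hub's flat shoulder at 20 mm up to 38 mm above the underside; x points to the sharp end, which has a white line on top
- round_knob: another knob, round and fluted, 29 mm across and 20 high, in the same drawer some 80 mm beside the pointer knob; it does not fit; origin centre of underside
- stirrer: white magnetic stirrer, fixed to the bench, 250 (x) x 170 mm (y), origin centre of underside, control deck at its -x end 60 mm high, hotplate behind it 90 mm high. Bare shaft on the deck's right (-y); on its left (+y), 84 mm away, a fitted knob like the missing one. Hotplate's edge 47 mm behind the shaft
- shaft_top (a point): top centre of the bare upright D-shaft, 86 mm above the bench unpressed, moves with the shaft. Round 14 mm with a flat 3 mm from the axis on this point's -x side; top edge chamfered. The knob fits with 1 mm clearance when its x points as this point's x (within 0.15 rad); seated, its underside is 16 mm below this point. The shaft can turn, against 0.05 N m friction
- shaft (a joint): how far the shaft is pressed down, m: 0 out, 0.006 fully in at its stop; a spring pushes back with 4 N at 0, rising to 10 N at 0.006
- beaker: empty 100 ml glass beaker, 54 mm wide, 69 high, standing loose on the stirrer's hotplate; origin centre of underside
- stain_red: small dropper bottle, 34 mm wide, 80 high, dark red, standing left of the stirrer; origin centre of underside
- immersion_oil: smaller dropper bottle, 28 mm wide, 60 high, yellowish, standing left of the stirrer; origin centre of underside
Mind the look-alikes: they are no part of the job. Of the things that look like the stain_red, the largest one is meant.

How it is judged (in metres and radians):
On the way, in this order (a step that is already met when the one before it is completed fails the run):
1. the drawer is pulled out to its stop (value of joint drawer above 0.09 m), for 0.1 s.
2. the pointer knob is lifted out of the drawer (height (world z) of knob above 0.06 m and contact force between the fingers and knob above 1 N), for 0.1 s.
At the end, for the whole second after the job is handed in: Knob flat to flat on the shaft, underside 13.5+ mm below the shaft top, within 4 mm of its axis, upright within 0.12 rad; fingers grip it (over 3 N) and hold the shaft down over 4 of 6 mm; drawer still out over 75 mm; beaker within 20 mm of its place; beaker and bottles upright (z of knob in the frame of shaft_top below -0.0135 m and horizontal distance between knob and shaft_top below 0.004 m and angle between the x axis of knob and the x axis of shaft_top, either way round below 0.3 rad and angle between knob's own z axis and vertical below 0.12 rad and value of joint shaft above 0.004 m and contact force between the fingers and knob above 3 N and value of joint drawer above 0.075 m and distance of beaker from where it was at the start of the episode below 0.02 m and angle between each of beaker, stain_red, immersion_oil's own z axis and vertical below 0.2 rad); the arm keeps its last pose, push and grip.
It fails at once if the beaker was shifted by more than 20 mm or tipped (distance of beaker from where it was at the start of the episode above 0.02 m or angle between beaker's own z axis and vertical above 0.3 rad).
It fails at once if a bottle was shifted by more than 20 mm (distance of any of stain_red, immersion_oil from where it was at the start of the episode above 0.02 m).
It also fails if it takes over 64 s, if anything falls off the work surface, if the arm or the gripper's body presses on something with over 40 N, if the wrist force passes 120 N, or if a joint passes its speed limit or range.

## Working session

There is one attempt and no reset: what is moved stays moved. The work goes in short steps, each a Python script; the robot and the scene stay as the last script left them, time stands still between calls to the robot, and variables do not carry over. Pictures are saved under pics/ and viewed, at most 10 in all, crops included, and the job is handed in when it is done.

```bash
mkdir -p pics; cat > h.py <<'E'
import numpy as np, cv2
from workcell import *
def cloud(c):
    z=c["range_z"].astype(float); v,u=np.mgrid[0:z.shape[0],0:z.shape[1]]
    P=np.stack([(u-c["cx"])/c["fx"]*z,-(v-c["cy"])/c["fy"]*z,-z],-1)
    T=np.array(c["cam_to_world"]); W=P@T[:3,:3].T+T[:3,3]; W[z==0]=np.nan
    return W
E
python3 - <<'E'
from h import *
ims=[]
for n in ["scene","top"]:
    c=camera(n); np.savez(f"{n}.npz",W=cloud(c),im=c["image"]); cv2.imwrite(f"pics/{n}.png",c["image"])
    print(n,c["fx"],c["cx"],c["cy"],np.round(c["cam_to_world"],2).tolist())
s=read_state();print(s)
E
```

```text
scene 487.6403460756947 254.93636141359747 189.67493021855483 [[-0.85, 0.25, -0.46, -20.86], [-0.52, -0.39, 0.76, 973.39], [0.01, 0.89, 0.46, 610.13], [0.0, 0.0, 0.0, 1.0]]
top 443.40654383917314 258.2751460569925 195.41060925901053 [[-0.01, 0.99, -0.12, 367.75], [-1.0, -0.01, 0.01, 107.87], [0.01, 0.12, 0.99, 1429.14], [0.0, 0.0, 0.0, 1.0]]
{'time': 0.1, 'qpos': array([ 1.09779137,  0.52193982, -0.03635603,  1.59992125,  0.02122758,
        1.021122  , -0.11278122]), 'qvel': array([ 1.92390069e-04, -1.25835114e-03, -7.69750382e-05, -1.84522017e-03,
       -1.15201281e-03, -9.47403587e-04, -2.73365299e-04]), 'joint_efforts': array([ 4.54738765e-03, -9.28485489e+01,  1.98474102e+00, -3.70534658e+01,
        1.82263908e-02,  5.38503795e-03,  7.72476483e-05]), 'eef_pos': array([ 244.8626645 , -574.71751906,  230.80272129]), 'tool_rot': array([[ 9.19946830e-01,  3.92042871e-01, -4.65765215e-04],
       [ 3.92043140e-01, -9.19946403e-01,  8.89984643e-04],
       [-7.95668995e-05, -1.00133861e-03, -9.99999495e-01]]), 'ft_force': array([-0.73835548, -0.57129395, -0.29774517]), 'torque': array([ 0.0166414 , -0.03262342, -0.04283112]), 'gripper_force': 0.0, 'finger_gap': 85.291656191707}
```

View pics/scene.png

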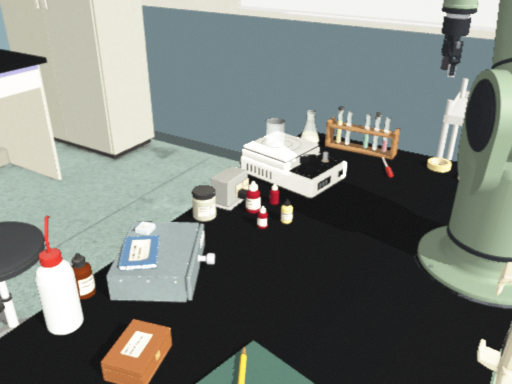

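View pics/top.png

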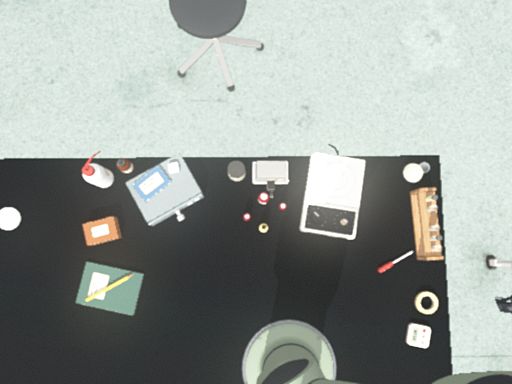

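```bash
python3 - <<'E'
from h import *
d=np.load("top.npz");W=d["W"];im=d["im"]
def reg(r0,r1,c0,c1,lo,hi):
    w=W[r0:r1,c0:c1].reshape(-1,3); w=w[np.isfinite(w[:,0])]; return w[(w[:,2]>lo)&(w[:,2]<hi)]
def rect(n,w):
    r=cv2.minAreaRect(w[:,:2].astype(np.float32)); print(n,len(w),np.round(r[0],1),np.round(r[1],1),round(r[2],2),"zmed",np.round(np.median(w[:,2]),1),"mean",w.mean(0).round(1))
rect("cab",reg(155,230,125,207,50,85))
rect("pull",reg(204,226,170,192,25,48))
rect("stir",reg(150,242,298,368,40,95))
rect("deck",reg(195,242,298,368,52,67)); rect("plate",reg(150,215,298,368,84,97))
w=reg(195,242,298,368,67,130);print(w[w[:,2]<84].round(0).tolist()[:60])
for k in [(185,225,240,292)]: 
    w=reg(*k,15,110); 
    a=W[185:240,240:292,2]; print(np.unique(np.round(w[:,2],-1),return_counts=True))
s=np.load("scene.npz");Ws=s["W"]
for n,(v,u) in dict(pull=(258,210),shaft=(157,325),red1=(190,253),red2=(214,262),red3=(190,275),yel=(208,287)).items(): print(n,Ws[v,u].round(1),)
A=cv2.resize(im[145:250,110:215],(400,400),interpolation=3);B=cv2.resize(im[145:250,235:370],(400,400*105//135),interpolation=3)
C=cv2.resize(s["im"][120:300,230:360],None,fx=3,fy=3,interpolation=3)[:400,:]
H=np.zeros((400,400,3),np.uint8);H[:B.shape[0]]=B
cv2.imwrite("pics/a.png",np.hstack([A,H]))
E
```

```text
cab 2996 [587.5 400.2] [224.2 190.4] 29.27 zmed 61.6 mean [558.4 385.2  62.9]
pull 74 [482.  330.7] [33.3 65.6] 29.88 zmed 40.4 mean [481.1 336.6  39.9]
stir 3953 [ 529.5 -143.1] [171.3 247.6] 80.28 zmed 85.8 mean [ 524.3 -138.8   77.1]
deck 1389 [ 462.4 -130.6] [171.2 111. ] 78.21 zmed 60.6 mean [ 455.  -132.5   60.5]
plate 2154 [ 558.  -147.1] [155.3 188. ] 81.02 zmed 90.6 mean [ 572.7 -150.2   90.5]
[[531.0, -63.0, 75.0], [531.0, -66.0, 77.0], [529.0, -222.0, 81.0], [528.0, -62.0, 79.0], [527.0, -98.0, 84.0], [527.0, -223.0, 77.0], [525.0, -62.0, 79.0], [524.0, -65.0, 82.0], [524.0, -80.0, 83.0], [523.0, -156.0, 84.0], [523.0, -222.0, 78.0], [523.0, -60.0, 69.0], [522.0, -62.0, 75.0], [521.0, -65.0, 82.0], [521.0, -223.0, 75.0], [519.0, -59.0, 77.0], [518.0, -62.0, 82.0], [518.0, -64.0, 84.0], [517.0, -222.0, 78.0], [516.0, -59.0, 75.0], [515.0, -62.0, 79.0], [515.0, -68.0, 81.0], [514.0, -222.0, 77.0], [513.0, -63.0, 71.0], [513.0, -65.0, 77.0], [513.0, -68.0, 77.0], [512.0, -71.0, 80.0], [512.0, -74.0, 81.0], [512.0, -77.0, 79.0], [512.0, -80.0, 82.0], [512.0, -83.0, 78.0], [510
[... 188 characters left out ...]
2.0], [509.0, -101.0, 80.0], [509.0, -104.0, 81.0], [509.0, -110.0, 83.0], [507.0, -100.0, 70.0], [506.0, -102.0, 78.0], [506.0, -105.0, 76.0], [506.0, -108.0, 77.0], [506.0, -110.0, 81.0], [506.0, -114.0, 78.0], [506.0, -117.0, 76.0], [506.0, -120.0, 78.0], [506.0, -123.0, 80.0], [505.0, -218.0, 80.0], [503.0, -114.0, 74.0], [503.0, -117.0, 80.0], [503.0, -120.0, 79.0], [503.0, -124.0, 76.0], [503.0, -126.0, 80.0], [503.0, -130.0, 77.0], [503.0, -133.0, 76.0]]
(array([20., 30., 40., 50., 60., 70., 80.]), array([23, 65, 59, 55, 34, 22, 11]))
pull [464.4 341.7  41.8]
shaft [ 447.6 -168.8   72.6]
red1 [522.7  84.2  62.9]
red2 [468.9 131.9  36.3]
red3 [497.4  19.5  41. ]
yel [428.3  85.5  42. ]
```

View pics/a.png

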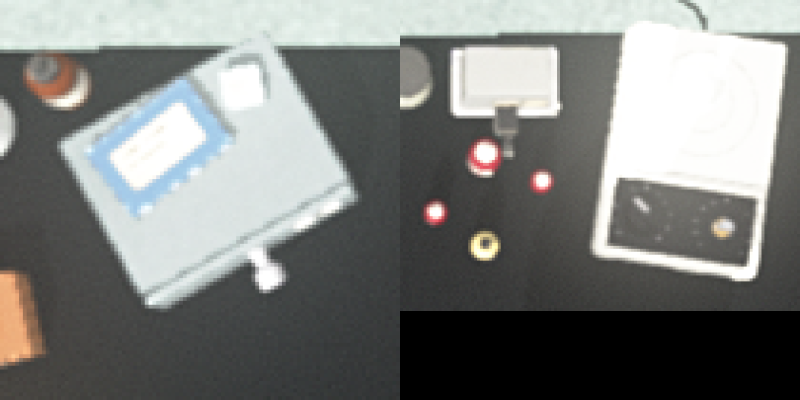

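```bash
cat >> h.py <<'E'
def wcloud(c):
    z=c["range_z"].astype(float); v,u=np.mgrid[0:z.shape[0],0:z.shape[1]]
    a=(u-c["cx"])/c["fx"]; b=(v-c["cy"])/c["fy"]; th=np.hypot(a,b)+1e-9; t=np.tan(np.minimum(th,1.5))/th
    P=np.stack([a*t*z,-b*t*z,-z],-1); T=np.array(c["cam_to_world"]); W=P@T[:3,:3].T+T[:3,3]; W[z==0]=np.nan
    return W
def down(yaw):
    c,s=np.cos(yaw),np.sin(yaw); return np.array([[c,s,0],[s,-c,0],[0,0,-1.]])
def snap(n):
    c=camera("wrist"); W=wcloud(c); np.savez(f"{n}.npz",W=W,im=c["image"]); cv2.imwrite(f"pics/{n}.png",c["image"]); return c,W
E
python3 - <<'E'
from h import *
d=np.load("top.npz");W=d["W"]
m=np.zeros(W.shape[:2],np.uint8); m[155:232,120:210]=1
m&=((W[...,2]>57)&(W[...,2]<67)).astype(np.uint8)
m=cv2.morphologyEx(m,cv2.MORPH_OPEN,np.ones((3,3),np.uint8))
n,l,s,_=cv2.connectedComponentsWithStats(m); k=1+s[1:,4].argmax(); w=W[l==k]
r=cv2.minAreaRect(w[:,:2].astype(np.float32)); print(r, cv2.boxPoints(r).round(1).tolist())
movel([245,-575,330]); 
R=down(np.radians(-9.7))
for y in (-9.7,170.3):
    print(y,inverse_kinematics([440,-180,300],down(np.radians(y))))
movep([440,-180,300],R); c,Wm=snap("w1"); print(c["fx"],c["cx"],c["cy"],np.round(c["cam_to_world"],2).tolist())
print(read_state()["time"])
E
```

```text
((542.927978515625, 371.153076171875), (134.0703887939453, 185.98280334472656), 63.03586196899414) [[429.6000061035156, 353.6000061035156], [595.4000244140625, 269.20001220703125], [656.2000122070312, 388.70001220703125], [490.3999938964844, 473.1000061035156]]
-9.7 [ 0.42334178  0.21074921 -0.18880898  1.88391642  0.0452535   1.05100694
 -1.52396724]
170.3 [ 0.83976377  0.26185595 -0.69472734  1.86492977  0.1889173   1.08109642
  1.47384614]
297.3186396354542 253.9666261138452 195.36182144596938 [[-0.17, 0.93, 0.32, 522.78], [-0.99, -0.16, -0.05, -193.51], [-0.0, -0.32, 0.95, 441.47], [0.0, 0.0, 0.0, 1.0]]
2.5833
```

View pics/w1.png

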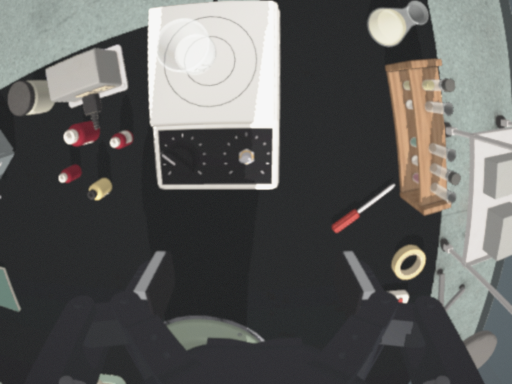

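```bash
python3 - <<'E'
from h import *
R=down(np.radians(-9.7))
movep([375,-170,190],R); movel([375,-170,125]); c,W=snap("w2")
T=np.array(c["cam_to_world"]);im=c["image"]
m=(W[...,2]>79)&(W[...,2]<93)&(W[...,0]<470)&(W[...,0]>400)&(W[...,1]<-140)&(W[...,1]>-220)
print(m.sum(),np.nanmedian(W[m],0)); v,u=np.nonzero(m); print(u.min(),u.max(),v.min(),v.max())
u0,v0=int(u.mean()),int(v.mean()); A=cv2.resize(im[v0-40:v0+40,u0-40:u0+40],(560,560),interpolation=cv2.INTER_CUBIC); cv2.imwrite("pics/w2c.png",A); print(u0,v0,read_state()["time"])
print(np.round(W[v0-9:v0+10:1,u0-9:u0+10,2],0).astype(int))
E
```

```text
314 [ 450.19958339 -170.99545678   84.74662932]
226 248 106 121
236 114 3.7917
[[                  61                   59                   62
                    62                   62                   62
                    62                   62                   62
                    74                   77                   76
                    74                   68                   65
                    61                   62                   62
                    62]
 [                  62                   63                   63
                    62                   62                   62
                    83                   84                   84
                    84                   83                   84
                    84                   83                   80
                    75                   69                   62
                    62]
 [                  61                   62                   61
                    63                   84                   84
                    85                   86                   8
[... 6205 characters left out ...]
    62
                    62                   63                   61
                    62                   63                   61
                    62                   63                   61
                    62]
 [                  62                   61                   62
                    62                   61                   62
                    62                   62                   64
                    62                   62                   64
                    62                   62                   62
                    62                   63                   63
                    61]]<stdin>:8: RuntimeWarning: invalid value encountered in cast
```

View pics/w2c.png

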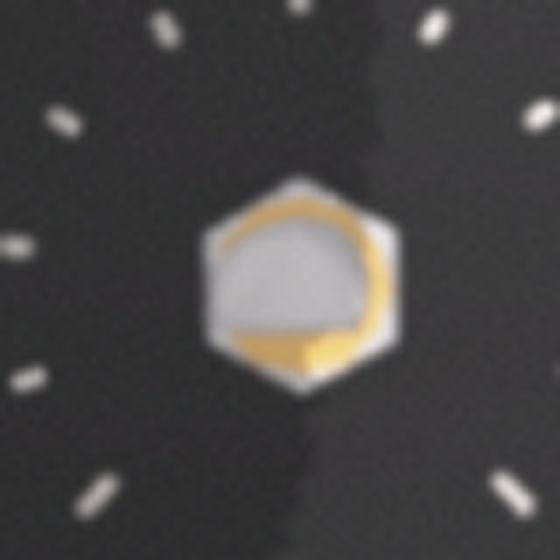

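```bash
cat > fitD.py <<'E'
from h import *
from scipy.optimize import minimize
d=np.load("w2.npz");W=d["W"]
m=(W[...,2]>82.5)&(W[...,2]<88)&(np.hypot(W[...,0]-450,W[...,1]+171)<15)
w=W[m]
# boundary: area match: maximise overlap of a soft D with the points on a raster (pts=1, deck pts=0)
near=(np.hypot(W[...,0]-450,W[...,1]+171)<16)&np.isfinite(W[...,0])&~m
# Use pixel-ray intersection with z=85 plane for all pixels near
c=None
import pickle
E
python3 - <<'E'
from h import *
from scipy.optimize import minimize
d=np.load("w2.npz");W=d["W"]
c=camera("wrist"); T=np.array(c["cam_to_world"]); C=T[:3,3]
v,u=np.mgrid[90:140,205:265]; w=W[90:140,205:265]; w=np.where(np.isfinite(w),w,85)
lab=((w[...,2]>80)).astype(float)
a=(u-c["cx"])/c["fx"];b=(v-c["cy"])/c["fy"];th=np.hypot(a,b);t=np.tan(th)/th
D=np.stack([a*t,-b*t,-np.ones_like(a)],-1)@T[:3,:3].T
P=C+D*((85.2-C[2])/D[...,2])[...,None]; P=P[...,:2]
def f(p):
    q=P-p[:2]; x=q@[np.cos(p[2]),np.sin(p[2])]
    s=np.minimum(7-np.hypot(q[...,0],q[...,1]),x+3)  # inside>0
    return ((1/(1+np.exp(-s/0.3))-lab)**2).sum()
best=min((minimize(f,[450+dx,-171+dy,np.radians(-9.7+k)],method="Nelder-Mead",options=dict(xatol=1e-4,fatol=1e-4,maxiter=2000)) for k in range(-90,271,45) for dx in (-2,2) for dy in (-2,2)),key=lambda r:r.fun)
print(best.x,np.degrees(best.x[2]),best.fun,lab.sum())
# stirrer deck check from this view: hotplate edge
# next: drawer
from math import radians
yaw=radians(29.3)
movel([375,-170,290]); 
R=down(yaw)
movep([420,310,290],R); cc,W2=snap("w3"); 
im=cc["image"]; 
m=(W2[...,2]>25)&(W2[...,2]<52)&(np.hypot(W2[...,0]-468,W2[...,1]-335)<40); p=W2[m]; print(len(p),np.median(p,0))
r=cv2.minAreaRect(p[:,:2].astype(np.float32));print(r)
m2=(W2[...,2]>55)&(W2[...,2]<67)&(np.hypot(W2[...,0]-560,W2[...,1]-385)<140)
r=cv2.minAreaRect(W2[m2][:,:2].astype(np.float32));print(r,cv2.boxPoints(r).round(1).tolist(),read_state()["time"])
E
```

```text
[ 4.49000920e+02 -1.70796232e+02 -1.21654124e-01] -6.97026786138047 25.543674601120678 327.0
285 [474.19583736 340.05014266  40.51868123]
((477.0451354980469, 340.26898193359375), (30.406631469726562, 19.827192306518555), 28.993024826049805)
((550.316650390625, 381.4715270996094), (136.5534210205078, 191.1454315185547), 29.15091896057129) [[444.1000061035156, 431.70001220703125], [537.2000122070312, 264.70001220703125], [656.5, 331.29998779296875], [563.4000244140625, 498.20001220703125]] 6.9
```

View pics/w3.png

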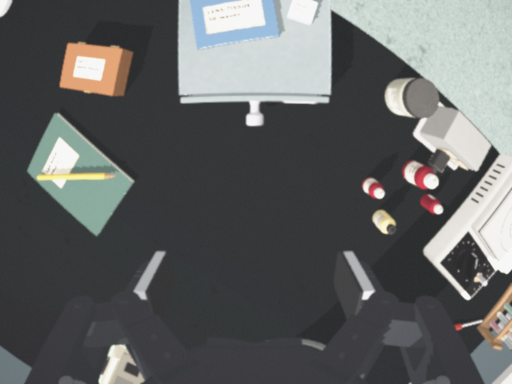

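```bash
python3 - <<'E'
from h import *
yaw=np.radians(29.1); R=down(yaw); u=R[:,0]
p=np.array([469.1,336.0,0])
movep(p+[0,0,130],R); print(movel(p+[0,0,17],guard=15,max_speed=120)); clamp(); s=read_state(); print(s["finger_gap"],s["gripper_force"],s["ft_force"])
q=p-97.5*u; q[2]=17
print(movel(q,guard=30,max_speed=80)); s=read_state(); print(s["eef_pos"],s["ft_force"],s["finger_gap"], (p-s["eef_pos"])@u)
wait(0.2); open_gripper(); e=read_state()["eef_pos"]
movel([e[0],e[1],200]); 
# camera sits ~83 ahead in tool x; look at drawer
k=p+(25+45-95)*u; k[2]=0
movep(np.array([k[0],k[1],0])-70*u+[0,0,210],R) if inverse_kinematics(k-70*u+[0,0,210],R) is not None else print("noik")
c,W=snap("w4"); print(read_state()["eef_pos"],read_state()["time"])
E
```

```text
False
19.416387942364302 58.53739552432671 [ 1.95596073 -3.50215376  8.68829939]
True
[389.07115252 289.97542013  17.4410562 ] [ 4.47736492  1.049286   -1.52293218] 19.476432995675957 92.31036552872095
[386.10416849 289.79263425 209.76323896] 12.9583
```

View pics/w4.png

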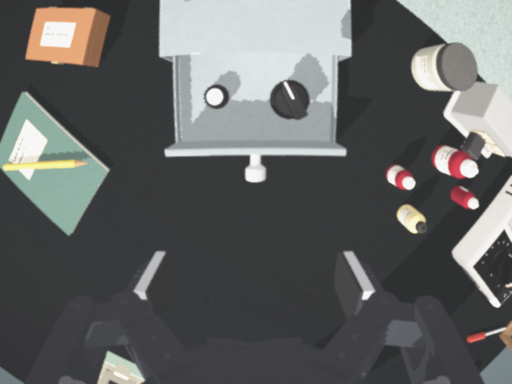

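```bash
python3 - <<'E'
from h import *
W=np.load("w4.npz")["W"]; im=np.load("w4.npz")["im"]
yaw=np.radians(29.1);u=down(yaw)[:2,0]; n=np.array([-u[1],u[0]])
def box(W,r0,r1,c0,c1,lo,hi):
    w=W[r0:r1,c0:c1].reshape(-1,3);return w[(w[:,2]>lo)&(w[:,2]<hi)]
f=box(W,140,165,160,240,52,66); s=f[:,:2]@u; print("front rim",len(f),np.percentile(s,[2,50,98]),"closed outer",np.dot([490.6,348.2],u),"z",np.median(f[:,2]))
b=box(W,70,130,262,318,41,53); r=cv2.minAreaRect(b[:,:2].astype(np.float32)); print("bar",len(b),r,np.median(b,0))
k=box(W,70,130,262,318,18,53); print("all",cv2.minEnclosingCircle(k[:,:2].astype(np.float32)))
h=box(W,70,130,262,318,25,34); print("hub",cv2.minEnclosingCircle(h[:,:2].astype(np.float32)),len(h))
A=cv2.resize(im[70:130,260:320],(480,480),interpolation=3);cv2.imwrite("pics/k.png",A)
E
```

```text
front rim 636 [506.03296601 510.45468718 514.03019918] closed outer 598.0146320846586 z 58.1557902687062
bar 526 ((477.53253173828125, 296.7926025390625), (44.37667465209961, 14.08854866027832), 56.76130676269531) [476.72414838 295.65431307  45.89936002]
all ((479.0015563964844, 296.12841796875), 22.50817108154297)
hub ((477.41546630859375, 295.9634094238281), 18.956079483032227) 402
```

View pics/k.png

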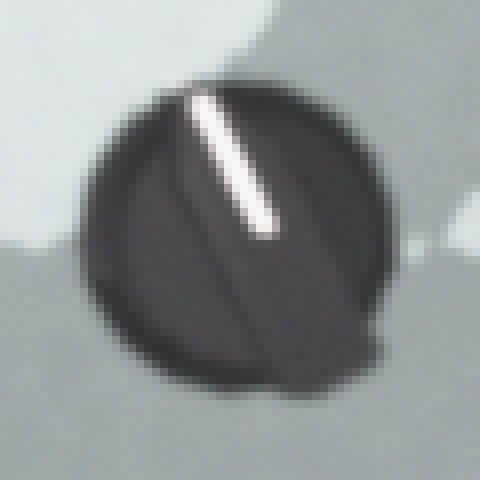

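```bash
python3 - <<'E'
from h import *
yaw=np.radians(29.1); R=down(yaw); u=R[:,0]
p=np.array([469.1,336.0,0])
q=p-92.5*u
movep(q+[0,0,100],R); movel(q+[0,0,17],guard=15,max_speed=150); clamp(); s=read_state(); a=s["eef_pos"]; print((p-a)@u,s["finger_gap"])
t=a-8*u
print(movel(t,guard=40,max_speed=30)); s=read_state(); print((p-s["eef_pos"])@u,s["ft_force"])
open_gripper(); e=read_state()["eef_pos"]; movel([e[0],e[1],120],max_speed=250)
# view knob from close above, tool aligned with bar
b=np.radians(56.8); Rb=down(b); k=np.array([477.4,296.4,0])
g=k-60*Rb[:,0]+[0,0,140]
movep(g,Rb); c,W=snap("w5"); print(c["image"].shape,read_state()["time"])
for lo,hi,n in ((41,53,"bar"),(18,53,"all"),(25,34,"hub")):
    m=(W[...,2]>lo)&(W[...,2]<hi)&(np.hypot(W[...,0]-k[0],W[...,1]-k[1])<30); w=W[m][:,:2].astype(np.float32)
    print(n,len(w),cv2.minAreaRect(w),cv2.minEnclosingCircle(w),np.median(W[m],0))
m=(W[...,2]>52)&(W[...,2]<66)&(np.abs((W[...,:2]-q[:2])@u[:2]-20)<25); s=W[m][:,:2]@u[:2]; print(np.percentile(s,[0.5,2,50,98]),m.sum())
E
```

```text
92.17555215083935 19.13944476026426
True
92.31939936361555 [ 4.49024375  0.97405856 -3.68537466]
(384, 512, 3) 16.9083
bar 840 ((478.5025939941406, 296.8890075683594), (44.37639236450195, 12.872108459472656), 56.45375442504883) ((477.91021728515625, 297.098388671875), 22.345003128051758) [477.51055482 295.45882264  45.8719717 ]
all 1584 ((477.6335144042969, 297.04345703125), (37.65916442871094, 36.33610916137695), 14.29173469543457) ((477.91021728515625, 297.098388671875), 22.345003128051758) [477.8047525  296.6908665   44.60494422]
hub 695 ((478.22216796875, 297.2148742675781), (31.963422775268555, 35.08040237426758), 56.67375183105469) ((477.9798889160156, 296.72027587890625), 18.00033187866211) [478.31340565 297.1960895   27.89005272]
[478.24256395 484.24351944 510.37437123 520.66696738] 3255
```

```bash
python3 - <<'E'
from h import *
u=down(np.radians(29.1))[:2,0]; n=np.array([-u[1],u[0]])
for f in ("w4","w5"):
    W=np.load(f+".npz")["W"]; s=W[...,:2]@u; t=W[...,:2]@n; k=np.array([477.9,296.9])
    m=(W[...,2]>56)&(W[...,2]<66)&(s>570)&(s<680)&(abs(t-k@n)<60); print(f,m.sum(),np.percentile(s[m],[0,1,3]) if m.any() else "", k@u)
    m=(W[...,2]>54)&(W[...,2]<64)&(s>490)&(s<540)&(abs(t-k@n)<60); print(np.percentile(s[m],[1,50,99]) if m.any() else "")
E
```

```text
w4 6240 [608.39464182 609.31386328 610.34374727] 561.9687198363831
[505.73251397 510.61366516 514.37109148]
w5 11609 [608.30812334 609.35451282 610.4477429 ] 561.9687198363831
[506.21271265 510.87084558 514.15794239]
```

```bash
python3 - <<'E'
from h import *
b=np.radians(56.6); Rb=down(b); k=np.array([477.9,296.9,0])
movep(k+[0,0,110],Rb); print(movel(k+[0,0,31],guard=12,max_speed=80), read_state()["eef_pos"]); clamp(); s=read_state(); print(s["finger_gap"],s["gripper_force"],s["ft_force"],s["eef_pos"])
movel(k+[0,0,120],max_speed=100); wait(.2); print(read_state()["finger_gap"])
movel(k+[0,0,250],max_speed=250)
R=down(-0.1217); sh=np.array([449.0,-170.8,0])
movep(sh+[0,0,200],R); c,W=snap("w6"); s=read_state(); print(s["finger_gap"],s["gripper_force"],s["ft_force"],s["time"],s["eef_pos"])
e=s["eef_pos"]; L=(W-e)@s["tool_rot"]
m=(abs(L[...,0])<28)&(abs(L[...,1])<26)&(L[...,2]>-25)&(L[...,2]<30)
v,u=np.nonzero(m); print(m.sum(),u.min(),u.max(),v.min(),v.max())
cv2.imwrite("pics/w6c.png",cv2.resize(c["image"][200:320,180:330],None,fx=4,fy=4,interpolation=3))
E
```

```text
False [478.12297382 297.09282506  31.45694019]
12.401087622531385 59.00556117296219 [ 0.85197424 -0.67864884  5.47887296] [478.07264561 297.01201688  31.21821817]
12.370608077686507
12.462289525609924 58.49625597707927 [ 0.69942379  0.06726388 -0.02352741] 22.7583 [ 449.59196047 -169.78709279  200.08551766]
4908 213 296 206 304
```

View pics/w6c.png

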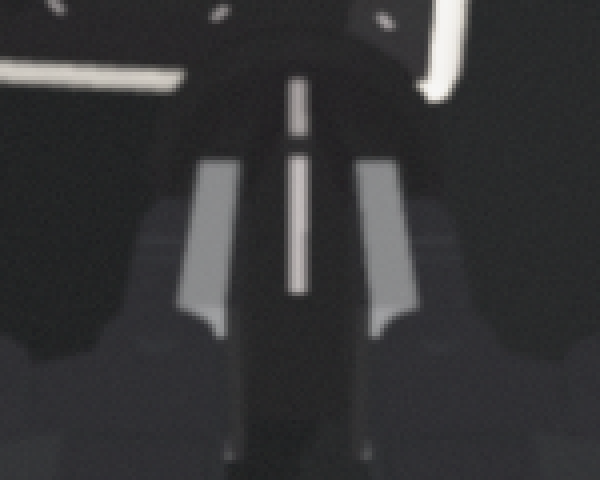

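```bash
python3 - <<'E'
from h import *
wait(0.2); s=read_state(); print(s["eef_pos"],np.degrees(np.arctan2(s["tool_rot"][1,0],s["tool_rot"][0,0])))
c,W=snap("w7"); e=s["eef_pos"]; R=s["tool_rot"]; L=(W-e)@R; im=c["image"].astype(int)
m=(abs(L[...,0])<28)&(abs(L[...,1])<9)&(L[...,2]>-20)&(L[...,2]<-12)&(im.sum(2)<250)
p=L[m]; print("bar top",len(p),p.min(0).round(1),p.max(0).round(1),np.median(p,0).round(1))
wl=(abs(L[...,0])<28)&(abs(L[...,1])<4)&(L[...,2]>-20)&(L[...,2]<-10)&(im.sum(2)>350); print("white",wl.sum(),L[wl].mean(0).round(2))
m=(abs(L[...,0])<30)&(abs(L[...,1])<28)&(L[...,2]>-2)&(L[...,2]<24); p=L[m]; print("skirt",p.min(0).round(1),p.max(0).round(1)); print(cv2.minEnclosingCircle(p[:,:2].astype(np.float32)))
# shaft measured again from here?
E
```

```text
[ 449.25955832 -170.30308688  200.03122389] -6.907709516274552
bar top 1512 [-23.6  -8.9 -19.9] [ 20.9   5.9 -12. ] [ -1.8  -1.4 -14.7]
white 177 [ 10.15  -1.4  -14.83]
skirt [ -7.5 -24.3  -1.9] [21.5 21.3 22.9]
((-1.0329713821411133, -1.4631463289260864), 22.829002380371094)
```

```bash
cat > ins.py <<'E'
from h import *
import sys
R=down(-0.1217)
def go(x,y,z,guard=None,sp=40):
    h=movel([x,y,z],frame=R,guard=guard,max_speed=sp); s=read_state(); print(h,s["eef_pos"].round(2),s["ft_force"].round(1),round(s["time"],1)); return h,s
E
python3 - <<'E'
from ins import *
x,y=449.5,-172.1
go(x,y,125,sp=80); wait(.2); s=read_state(); e=s["eef_pos"]; print(e)
x2,y2=2*x-e[0],2*y-e[1]
go(x2,y2,112); h,s=go(x2,y2,102,guard=5,sp=15)
if not h: h,s=go(x2,y2,96,guard=8,sp=15)
E
```

```text
False [ 449.78 -172.17  125.41] [ 0.3 -0.8 -0.4] 24.1
[ 449.62679037 -172.24030635  125.31579082]
False [ 449.31 -171.78  111.78] [ 1.  1. -1.] 24.8
False [ 449.4  -171.95  102.03] [-0.3  0.2 -0. ] 25.6
False [ 449.39 -171.9    95.96] [-0.1  0.1 -0.7] 26.1
```

```bash
python3 - <<'E'
from ins import *
x2,y2=449.4,-171.95
h,s=go(x2,y2,92,guard=20,sp=20)
for z in (90,88,86.5,85.5,84.8):
    h,s=go(x2,y2,z,guard=22,sp=15)
    if h: break
wait(.3); s=read_state(); print(s["eef_pos"],s["ft_force"],s["finger_gap"],s["gripper_force"])
E
```

```text
False [ 449.56 -172.03   92.04] [-0.5 -0.4  4. ] 26.5
False [ 449.53 -172.03   90.05] [ 0.3 -0.8  5.1] 26.8
False [ 449.57 -172.01   88.11] [-0.5 -0.6  8.1] 27.1
False [ 449.57 -172.01   86.67] [-0.3  0.2  8.8] 27.3
False [ 449.65 -172.07   85.94] [-2.3  0.  15.4] 27.6
False [ 449.77 -172.08   85.66] [-4.7  0.  28.5] 27.8
[ 449.78404677 -172.05444188   85.6787418 ] [-4.66381603  0.99886025 26.23713574] 12.62304200476758 62.27825006470084
```

```bash
python3 -c "
from h import *
print(finish_job())"
```

```text
the job is handed in; nothing more can be done
None
```

The job is handed in. The drawer is out at its stop, and the pointer knob is aligned and fully seated on the D-shaft. The arm is still gripping it and holding it down at the shaft's stop, with about 26 N. I took no final picture to confirm that the beaker and bottles are where they were, but no move went near them.

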